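# Guard up, then hold the door knob down in the sprung cradle

### The arm

A 6-joint arm with a two-finger parallel gripper is mounted at the origin on the work surface. World frame = base frame: x ahead of the robot, y to its left, z up, the work surface at z = 0. Lengths are in m, angles in rad, forces in N, time in s.
With the tool pointing down it reaches from about 0.275 to 0.75 m from the base axis. Payload 10.2 kg.
Tool frame: the origin (TCP) lies midway between the tips of the shut fingers; the grasp point (between the pads) lies 19 mm behind it (bot.grip_point_offset is the distance from the TCP to the grasp point, in m); z points along the fingers, y is the line along which they close (so a half turn about z gives the same grasp; the last joint's range is limited). The gripper opens to 85 mm and grips with 20 to 120 N. Pads are 22 mm wide; open, the fingers measure 114 mm over their backs; the gripper's body (76 mm by 85 mm) begins 54 mm behind the grasp point. The pads swing forward as they close: fully open they stand 13 mm farther back than shut.
Start: joints at [1.108, 0.313, 1.498, -0, 1.331, -0.223], TCP at [0.125, 0.51, 0.231] pointing down, gripper open.
Joint ranges: [-2.94, 2.94], [-0.97, 2.17], [0.19, 2.56], [-1.23, 4.37], [0.02, 3.11], [-2.88, 2.88]. Speed limits (rad/s): [2.39, 2.39, 3.01, 3.14, 3.14, 3.14].

### API

Orientations are given as a 3x3 rotation matrix whose columns are the frame's x, y, z axes.
In Python, from station import bot, vision, close_job gives the robot as it stands.
- The arm moves only by the tool send_rows, never from a script. Its argument "increments" is one flat list of numbers, 5 for each row, row after row: the shift along the tool's x, y, z in mm, then the turn about the tool's z in degrees, then the closure in counts, from 0 (fully open) to 255 (shut). A call has 1 to 12 rows; each row shifts and turns the commanded pose from where the row before left it, along the tool's axes as they then stand; what a row does not reach is not made up. A row lasts 1/8 s, in which the tool goes at most 62.5 mm and 10.7 degrees, less where a joint would pass 70% of its speed; a pose out of reach is approached as far as the arm can. A call is refused whole if a number of a shift passes 62.5 or a number of a turn 10.7, either way. A call with a gripper value outside its range is refused whole. The fingers move at their own pace and stop on an object; "squeeze" is the grip in N (left out, the last holds). Time passes only in rows, so rows that do not move let the fingers close. It gives the time, the measured TCP pose, the force, the opening and the grip force at its end, in the units of the state.
- bot.sense(): the state, without advancing time (a new reading comes with each control period).
- vision.grab_frame(name): name is "scene" or "top" or "wrist"; returns a dict with "img" (400x640x3 uint8, red, green, blue), "depth" (400x640 float32, m along the optical axis (not along the pixel's ray), 0 where there is no reading), "fx", "fy", "cx", "cy" (pixels), "rvec" (rotation vector, rad) and "tvec" (3), from world to camera coordinates, as OpenCV has them. Camera axes: x right, y down, z forward; pixel columns grow to the right and rows downward; lengths in m; the calibration is good to about 2 mm. A picture is of the moment at which its call begins.
- close_job(): hands the job in; it is judged then, once.
The state is a dict: "time_s": time; "joint_positions": joint angles; "joint_velocities": joint speeds; "joint_torque": joint torques, N m; "eef_pos": TCP position; "eef_rot": TCP orientation; "ft_force": force on the tool from outside, world axes, zero at the start; "torque": the same for the moment, N m; "gripper_width": finger opening in m; "grip_force": force on a finger pad.
Only numpy, scipy, OpenCV 4.12 (cv2) and the standard library are available. Lean on these libraries where they do the work, as an engineer would, in place of code of your own. Each camera call takes 0.05 s, during which the arm holds its last target. There are 200 camera calls.

### The job

On the locksmith's bench, take the orange guard board off its leaning rest and stand it upright on its long thin edge inside the yellow outline on the grey jig plate, lengthwise in the outline, and let go of it. Then set the brass door knob, neck up, into the blue sprung ring beside it, push it straight down until the ring is at its lower stop, and finish there: the program ends while the gripper still holds the knob pressed fully down. The guard stays standing in the outline, and everything else on the bench is left where it is.

Things in the scene. Friction and masses are not known exactly. Their poses are not given: they have to be found in the camera images.
- guard_center (a point): Centre of the orange guard board: a flat plate 16 mm thick (its x axis), 130 mm long (y), 95 mm tall (z, pointing to its upper long edge); 0.14 to 0.28 kg. It starts leaning 0.5 rad from upright, top edge towards the robot, in the rest. Its top 45 mm are free on both faces; a 6 mm lip stands along the foot of its front face, so draw it out along its own z axis.
- rest: Fixed aluminium L-shaped rest, 110 mm long (its y axis), on a steel foot that reaches 60 mm behind (-x) and 30 mm before its origin, which is on the bench below the guard's foot. Its sloping back (8 mm thick) lies under the guard's rear face and reaches 50 mm up the guard.
- bay (a point): Centre of the yellow outline, on the top face of the grey jig plate (10 mm above the bench, fixed). The outline is 170 mm inside along this frame's x axis, 50 mm along its y axis; z is up. The ring's axis lies 125 mm from here along -y. The plate reaches 95 mm along +x and -x, 45 mm along +y and 190 mm along -y.
- ring_top (a point): Centre of the top face of the blue sprung ring (72 mm outside diameter, 40 mm hole, 16 mm thick), 66 mm above the bench when free; it moves down with the ring. z is up, x and y as at the outline. A seated knob rests with its ball on the hole's edge, its flat underside 4 mm below this face and its half-way point 44 mm above it.
- cradle (a joint): How far the sprung ring is pressed down, in m: 0 free, 0.014 at its lower stop. The spring takes about 6 N to start and 15 N at the stop; it is not pressed by the knob's weight alone.
- brass_knob_center (a point): Brass door knob standing on its flat face. Point half-way up: 48 mm above its underside; z along the neck, up. 96 mm high: a 54 mm ball, its centre 22 mm above the underside (flat face 30 mm across), then a straight round neck 24 mm in diameter from 47 to 96 mm above the underside, to be gripped from above. 0.14 to 0.28 kg.
- black_knob_center (a point): Black door knob with a steel neck, same size and shape as the brass one and standing the same way; must be left alone. Point half-way up it (48 mm above its underside).
- white_knob_center (a point): White door knob with a steel neck, same size and shape as the brass one and standing the same way; must be left alone. Point half-way up it (48 mm above its underside).
- padlock: Brass padlock standing on the bench, 22 x 45 mm and 70 mm high with its shackle; origin at the centre of its underside. To be left alone.
- oil_bottle: White oil bottle with a red cap, 40 mm in diameter, 110 mm high; origin at the centre of its underside. To be left alone.
- screwdriver: Screwdriver lying on the bench along its x axis, about 200 mm long. To be left alone.
- lock_plug: Steel lock cylinder, 30 mm in diameter, 35 mm high, standing; origin at the centre of its underside. To be left alone.
There are look-alikes about, which are no part of the job. Of the things that look like the part that bears guard_center, the middle-sized one is meant.

How it is judged:
By the outcome, as a careful person would: the job done as asked, in the order asked, and still so for the second after the job is handed in, while the arm keeps its last pose, push and grip.
It also fails if it takes over 64 s, if anything falls off the work surface, if the arm or the gripper's body presses on something with over 40 N, if the wrist force passes 120 N, or if a joint passes its speed limit or range.

## Working session

There is one attempt and no reset: what is moved stays moved. The work goes in short steps, Python scripts to look and compute and a tool call to move; the robot and the scene stay as the last step left them, time stands still between calls to the robot, and variables do not carry over. Pictures are saved under pics/ and viewed, at most 10 in all, crops included, and the job is handed in when it is done.

Besides the shell and the picture viewer there is one more tool, called as name(argument=value, ...), one argument or row to a line, values as JSON. send_rows: Moves the arm, as the interface text tells. Its arguments: {"type":"object","properties":{"increments":{"type":"array"},"squeeze":{"type":"number"}},"required":["increments"]}

```bash
ls; mkdir -p pics
cat > h.py <<'E'
import numpy as np, cv2
from station import bot, vision, close_job
def grab(n):
    f=vision.grab_frame(n); np.savez('last_%s.npz'%n,**f); return f
def load(n): return dict(np.load('last_%s.npz'%n))
def px(f,u,v,r=1):
    d=f['depth'][v-r:v+r+1,u-r:u+r+1]; d=np.median(d[d>0])
    c=np.array([(u-f['cx'])/f['fx']*d,(v-f['cy'])/f['fy']*d,d])
    R=cv2.Rodrigues(f['rvec'])[0]; return R.T@(c-f['tvec'].ravel())
def cloud(f):
    v,u=np.mgrid[:400,:640]; d=f['depth']
    c=np.stack([(u-f['cx'])/f['fx']*d,(v-f['cy'])/f['fy']*d,d],-1)
    R=cv2.Rodrigues(f['rvec'])[0]; return (c-f['tvec'].ravel())@R
def save(f,n,box=None,s=1):
    im=f['img'][:,:,::-1]
    if box: im=im[box[1]:box[3],box[0]:box[2]]
    cv2.imwrite('pics/'+n,cv2.resize(im,None,fx=s,fy=s,interpolation=cv2.INTER_CUBIC))
E
python3 - <<'E'
from h import *
for n in ('scene','top'):
    f=grab(n); save(f,n+'1.png',None,1.25)
print(bot.sense(), bot.grip_point_offset)
E
```

```text
pics
{'time_s': 0.1, 'joint_positions': array([ 1.10759274e+00,  3.13392141e-01,  1.49835762e+00,  1.76619208e-05,
        1.33099286e+00, -2.23405543e-01]), 'joint_velocities': array([-0.00148928,  0.00015557, -0.00257886,  0.00025022, -0.00099106,
        0.00031926]), 'joint_torque': array([ 3.14890945e-03, -4.12902868e+01, -2.60143965e+01, -1.66824170e-04,
        3.04928028e-03,  2.33575958e-05]), 'eef_pos': array([0.1245977 , 0.50976794, 0.23079459]), 'eef_rot': array([[-9.71384891e-01,  2.37510238e-01, -5.29173288e-04],
       [ 2.37510672e-01,  9.71384392e-01, -1.02112521e-03],
       [ 2.71502982e-04, -1.11758991e-03, -9.99999339e-01]]), 'ft_force': array([ 0.24428194,  0.0158436 , -0.22729418]), 'torque': array([-0.02236458, -0.00822108,  0.00295344]), 'grip_force': 0.0, 'gripper_width': 0.0852358166489589} 0.0187
```

View pics/scene1.png

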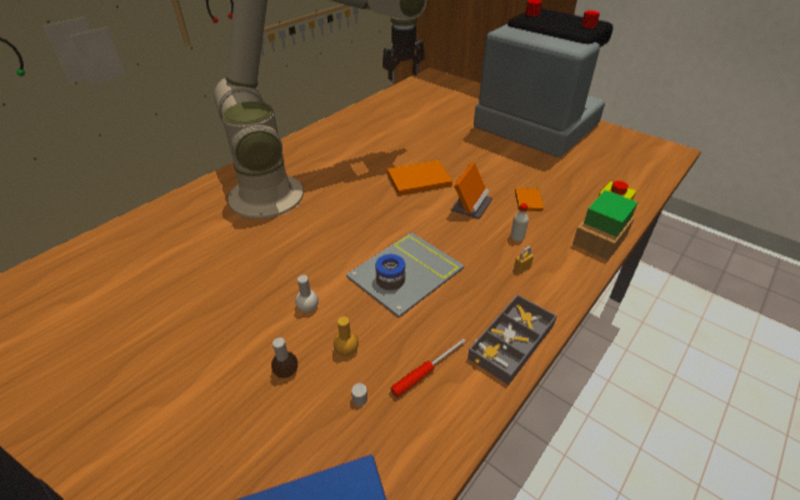

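View pics/top1.png

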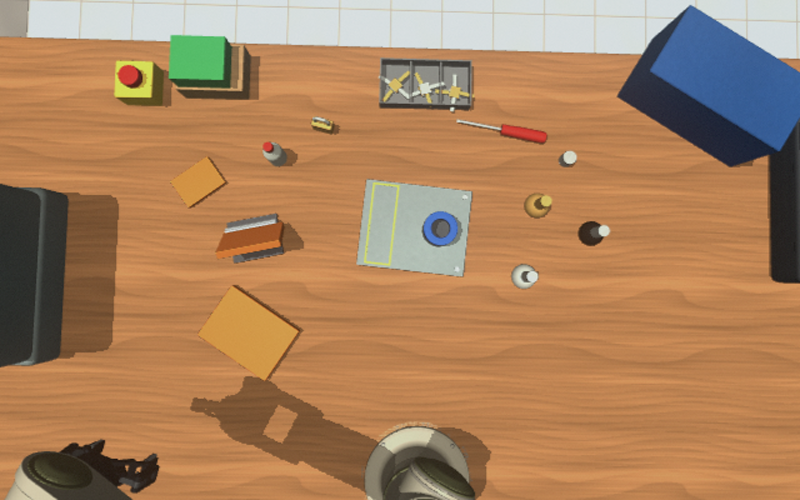

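The guard (the middle board) leans in its rest at about (251,240) in the top picture. The flat boards at (198,182) and (250,332) are look-alikes. The outline is at (382,223), the ring at (441,229) and the brass knob at (538,204). Next I measure these.

Run:
```python
from h import *
np.set_printoptions(precision=4,suppress=True)
for n in ('top','scene'):
    f=load(n); P=cloud(f); hsv=cv2.cvtColor(f['img'],cv2.COLOR_RGB2HSV); h,s,v=cv2.split(hsv)
    z=P[...,2]; ok=f['depth']>0
    box=np.zeros((400,640),bool)
    if n=='top': box[165:215,165:235]=1
    else: box[125:175,355:400]=1
    m=ok&box&(z>.025)&(z<.13)&(h<20)&(s>120)
    Q=P[m]; 
    if n=='top':
        # front/upper face: fit plane
        c=np.median(Q,0)
        for _ in range(6):
            U,S,V=np.linalg.svd(Q[np.abs((Q-Q.mean(0))@V[2])<.003]-Q.mean(0)) if _ else np.linalg.svd(Q-Q.mean(0),full_matrices=False)
        nrm=V[2]
    print(n,len(Q),Q.min(0),Q.max(0),Q.mean(0)); np.save('q_%s.npy'%n,Q)
    C,S,V=np.linalg.svd(Q-Q.mean(0),full_matrices=False); print(S,V)
    # yellow outline
    zz=ok&(np.abs(z-.01)<.008)&(h>22)&(h<40)&(s>80)
    if n=='top': zz[:,:280]=0; zz[:,330:]=0; zz[:140]=0; zz[220:]=0
    else: zz[:185]=0; zz[225:]=0; zz[:,:305]=0; zz[:,375:]=0
    pts=P[zz][:,:2].astype(np.float32); print('bay',len(pts),cv2.minAreaRect(pts),cv2.boxPoints(cv2.minAreaRect(pts)))
    zz=ok&(z>.055)&(z<.075)&(h>100)&(h<130)&(s>120)
    if n=='top': zz[:,:325]=0; zz[:,390:]=0
    else: zz[:,:290]=0; zz[:,335:]=0; zz[250:]=0
    pts=P[zz]; print('ring',len(pts),np.median(pts,0),cv2.minEnclosingCircle(pts[:,:2].astype(np.float32)))
    u0,u1,v0,v1=(415,445,150,180) if n=='top' else (262,290,250,288)
    zz=ok&(z>.06)&(z<.12); t=np.zeros_like(zz); t[v0:v1,u0:u1]=1; pts=P[zz&t]
    top=pts[pts[:,2]>.092]
    print('neck',len(pts),pts.mean(0),pts[:,2].max(),'top',len(top),(top[:,:2].min(0)+top[:,:2].max(0))/2)
```

```text
top 996 [0.464  0.2916 0.0263] [0.5442 0.4291 0.115 ] [0.5022 0.3579 0.0806]
[1.2143 0.9453 0.1182] [[ 0.2305 -0.9724 -0.0356]
 [-0.5274 -0.1556  0.8352]
 [-0.8177 -0.1737 -0.5487]]
bay 252 ((0.5492572784423828, 0.0915200412273407), (0.05801583454012871, 0.17781075835227966), 84.7770004272461) [[0.4581 0.0707]
 [0.6352 0.0545]
 [0.6404 0.1123]
 [0.4634 0.1285]]
ring 385 [ 0.5374 -0.0324  0.0655] ((0.5378261208534241, -0.03268904983997345), 0.03551412746310234)
neck 100 [ 0.5949 -0.2422  0.0893] 0.10115320328117966 top 63 [ 0.5957 -0.2442]
scene 602 [0.3535 0.2882 0.0251] [0.5463 0.4403 0.1136] [0.5073 0.3486 0.0728]
[1.0458 0.6907 0.4199] [[-0.3402  0.9403  0.0062]
 [ 0.5045  0.1881 -0.8427]
 [ 0.7935  0.2836  0.5384]]
bay 214 ((0.5474908351898193, 0.0889245867729187), (0.06328768283128738, 0.18564099073410034), 84.92870330810547) [[0.4522 0.0656]
 [0.6372 0.0492]
 [0.6427 0.1122]
 [0.4578 0.1286]]
ring 219 [ 0.5419 -0.0411  0.0672] ((0.5399584174156189, -0.037615347653627396), 0.03555561974644661)
neck 142 [ 0.6005 -0.2515  0.0855] 0.10030619953150154 top 65 [ 0.5956 -0.2485]
```

Run:
```python
from h import *
from scipy.optimize import least_squares
np.set_printoptions(precision=4,suppress=True)
Q=np.load('q_top.npy')
# plane constrained tilt .5: n=(cos.5 cos a, cos.5 sin a, sin.5)
def n(a): return np.array([np.cos(.5)*np.cos(a),np.cos(.5)*np.sin(a),np.sin(.5)])
r=least_squares(lambda p:Q@n(p[0])-p[1],[.22,.5],loss='cauchy',f_scale=.001)
a,d=r.x; N=n(a); Y=np.array([-np.sin(a),np.cos(a),0]); Z=np.cross(N,Y)
res=Q@N-d; F=Q[abs(res)<.002]
print(np.degrees(a),len(F),N,Y,Z)
y=F@Y; zz=F@Z; print('y',np.percentile(y,[0,1,50,99,100]),'z',np.percentile(zz,[0,1,99,100]), 'all z',(Q@Z).max())
top=np.percentile(zz,99.5)
C=N*(d-.008)+Y*(y.min()+y.max())/2+Z*(top-.0475)
print('center',C,'toprear',C+Z*.0475-N*.008,'topfront',C+Z*.0475+N*.008,'rearbottom',C-Z*.0475-N*.008)
```

```text
12.544939529343544 695 [0.8566 0.1906 0.4794] [-0.2172  0.9761  0.    ] [-0.468  -0.1041  0.8776]
y [0.1774 0.1788 0.2425 0.3062 0.3075] z [-0.2642 -0.2608 -0.1681 -0.1642] all z -0.16423640897526484
center [0.503  0.3603 0.0664] toprear [0.4739 0.3538 0.1042] topfront [0.4876 0.3569 0.1119] rearbottom [0.5184 0.3637 0.0208]
```

```bash
cat >> h.py <<'E'
def go(p,tyaw=None):
    s=bot.sense(); R=s['eef_rot']; d=R.T@(np.array(p)-s['eef_pos'])*1000
    yaw=np.degrees(np.arctan2(R[1,1],R[0,1])); print('pos',s['eef_pos'].round(4),'yaw_y',round(yaw,2),'delta tool mm',d.round(1), 't',s['time_s'],'w',s['gripper_width'],'gf',s['grip_force'],'F',s['ft_force'].round(1),'tcpz',R[:,2].round(4))
    if tyaw is not None: print('turn first',round((yaw-tyaw+90)%180-90,2)); t=np.radians(tyaw);
E
echo ok
```

```text
ok
```

send_rows(
  increments=[0, 0, 0, 10.6, 0, 0, 0, 0, 10.6, 0, 0, 0, 0, 10.6, 0, 0, 0, 0, 10.6, 0, 0, 0, 0, 10.6, 0, 0, 0, 0, 10.7, 0],
)

```text
time_s: 0.85
eef_pos: [0.1246, 0.5098, 0.2309]
eef_rot: [[-0.211, 0.977, -0.0], [0.977, 0.211, -0.001], [-0.001, -0.001, -1.0]]
ft_force: [0.2, -0.4, -0.0]
gripper_width: 0.0856
grip_force: 0.0
```

send_rows(
  increments=[-22.8, 32, 3, 0, 0, -22.8, 32, 3, 0, 0, -22.8, 32, 3, 0, 0, -22.8, 32, 3, 0, 0, -22.8, 32, 3, 0, 0, -22.8, 32, 3, 0, 0, -22.8, 32, 3, 0, 0, -22.8, 32, 3, 0, 0, -22.8, 32, 3, 0, 0, -22.8, 32, 3, 0, 0, 0, 0, 0, 0, 0, 0, 0, 0, 0, 0],
)

```text
time_s: 2.35
eef_pos: [0.486, 0.3572, 0.201]
eef_rot: [[-0.218, 0.976, -0.001], [0.976, 0.218, -0.0], [-0.0, -0.001, -1.0]]
ft_force: [-0.1, 0.6, 0.0]
gripper_width: 0.0852
grip_force: 0.0
```

Run:
```python
from h import *
go([.487,.357,.2],12.5)
f=grab('wrist'); save(f,'w1.png',None,1.25)
P=cloud(f);hsv=cv2.cvtColor(f['img'],cv2.COLOR_RGB2HSV)
z=P[...,2]; m=(f['depth']>0)&(z>.03)&(z<.125)&(hsv[...,0]<22)&(hsv[...,1]>110)&(np.hypot(P[...,0]-.5,P[...,1]-.36)<.09)
Q=P[m]; print(len(Q))
np.save('q_w.npy',Q)
if len(Q)>50:
    print(np.percentile(Q,[1,50,99],axis=0).round(4))
    t=Q[Q[:,2]>Q[:,2].max()-.004]; print('top',t.mean(0),t.min(0),t.max(0))
```

```text
pos [0.486  0.3572 0.201 ] yaw_y 12.57 delta tool mm [-0.4  0.9  1. ] t 2.35 w 0.08520275643878714 gf 0.0 F [-0.1  0.6  0. ] tcpz [-9.e-04 -2.e-04 -1.e+00]
turn first 0.07
10035
[[0.4671 0.2956 0.032 ]
 [0.4978 0.3661 0.0925]
 [0.5385 0.4234 0.1095]]
top [0.4861207  0.36075296 0.10822392] [0.46934091 0.29182471 0.1068214 ] [0.50408958 0.41832464 0.11081981]
```

send_rows(
  increments=[0, 0.5, 30, 0, 0, 0, 0.5, 30, 0, 0, 0, 0, 28, 0, 0, 0, 0, 18, 0, 0, 0, 0, 10, 0, 0, 0, 0, 0, 0, 100, 0, 0, 0, 0, 150, 0, 0, 0, 0, 150],
  squeeze=25,
)

```text
time_s: 3.4
eef_pos: [0.4879, 0.3574, 0.086]
eef_rot: [[-0.217, 0.976, 0.001], [0.976, 0.217, 0.001], [0.0, 0.001, -1.0]]
ft_force: [0.1, 0.6, 0.8]
gripper_width: 0.0358
grip_force: 0.0
```

send_rows(
  increments=[0, 0, 0, 0, 165, 0, 0, 0, 0, 180, 0, 0, 0, 0, 200, 0, 0, 0, 0, 255, 0, 0, 0, 0, 255, 0, 0, 0, 0, 255],
  squeeze=25,
)

```text
time_s: 4.15
eef_pos: [0.488, 0.3574, 0.0857]
eef_rot: [[-0.217, 0.976, 0.001], [0.976, 0.217, 0.0], [0.0, 0.001, -1.0]]
ft_force: [4.4, 0.8, 3.8]
gripper_width: 0.0249
grip_force: 23.9
```

Run:
```python
from h import *
go([.487,.357,.085],12.5)
f=grab('scene'); save(f,'s2.png',(310,90,430,190),5)
```

```text
pos [0.488  0.3574 0.0857] yaw_y 12.56 delta tool mm [-0.1 -1.1  0.7] t 4.15 w 0.024941839772794686 gf 23.879914018325508 F [4.4 0.8 3.8] tcpz [ 1.2e-03  5.0e-04 -1.0e+00]
turn first 0.06
```

View pics/s2.png

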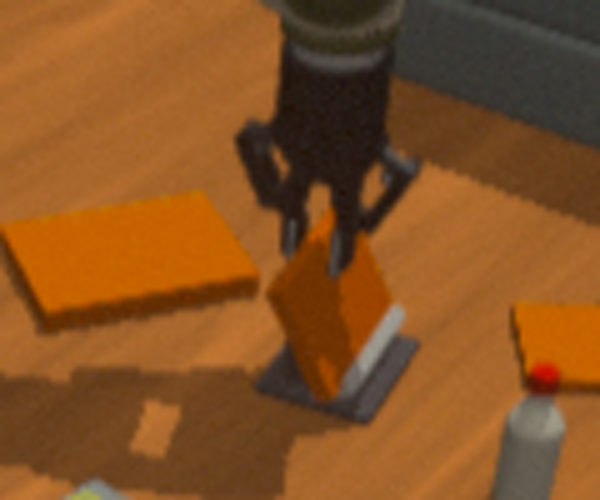

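The fingers hold the tilted board at the top with a 25 mm opening, around crop pixel (320,240). Now I draw it out along its own z axis.

send_rows(
  increments=[0, -1.4, -2.6, 0, 255, 0, -1.9, -3.5, 0, 255, 0, -2.4, -4.4, 0, 255, 0, -2.4, -4.4, 0, 255, 0, 0, 0, 0, 255],
  squeeze=25,
)

```text
time_s: 4.82
eef_pos: [0.4802, 0.3555, 0.1004]
eef_rot: [[-0.217, 0.976, 0.001], [0.976, 0.217, 0.0], [-0.0, 0.001, -1.0]]
ft_force: [4.9, 1.0, 3.4]
gripper_width: 0.0251
grip_force: 23.3
```

Run:
```python
from h import *
go([.487,.357,.085],12.5)
f=grab('scene'); save(f,'s3.png',(310,90,430,190),5)
```

```text
pos [0.4802 0.3555 0.1004] yaw_y 12.56 delta tool mm [ 0.   7.  15.4] t 4.825 w 0.02508707090918774 gf 23.33001797553152 F [4.9 1.  3.4] tcpz [ 1.3e-03  3.0e-04 -1.0e+00]
turn first 0.06
```

View pics/s3.png

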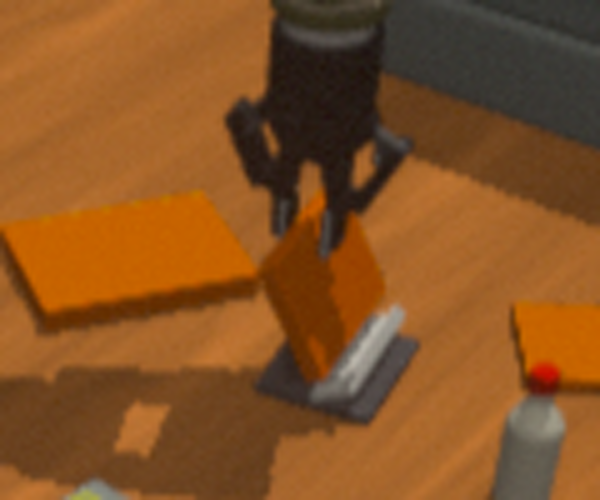

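It comes out of the rest cleanly; the lip is now visible at (360,350). I carry on.

send_rows(
  increments=[0, -2.4, -4.4, 0, 255, 0, -2.4, -4.4, 0, 255, 0, -2.4, -4.4, 0, 255, 0, -2.4, -4.4, 0, 255, 0, -2.4, -4.4, 0, 255, 0, -2.4, -4.4, 0, 255, 0, -2.4, -4.4, 0, 255, 0, -2.4, -4.4, 0, 255, 0, -2.4, -4.4, 0, 255, 0, 0, -6, 0, 255, 0, 0, -6, 0, 255, 0, 0, -6, 0, 255],
  squeeze=25,
)

```text
time_s: 6.38
eef_pos: [0.4586, 0.3508, 0.1582]
eef_rot: [[-0.217, 0.976, -0.0], [0.976, 0.217, -0.0], [-0.0, -0.0, -1.0]]
ft_force: [0.2, -0.1, -2.8]
gripper_width: 0.0153
grip_force: 32.1
```

send_rows(
  increments=[0, 0, -10, 0, 255, 0, 0, -10, 0, 255, 0, 0, -10, 0, 255, 0, 0, -10, 0, 255, 0, 0, 0, 0, 255, 0, 0, 0, 0, 255, 0, 0, 0, 0, 255],
  squeeze=60,
)

```text
time_s: 7.25
eef_pos: [0.4585, 0.3507, 0.1973]
eef_rot: [[-0.217, 0.976, -0.001], [0.976, 0.217, -0.0], [-0.0, -0.001, -1.0]]
ft_force: [-0.3, -0.9, -2.3]
gripper_width: 0.0143
grip_force: 64.4
```

Run:
```python
from h import *
go([.487,.357,.085],12.5)
f=grab('scene'); save(f,'s4.png',(310,70,430,170),5)
```

```text
pos [0.4585 0.3507 0.1973] yaw_y 12.56 delta tool mm [ -0.   29.3 112.3] t 7.25 w 0.01430612215477865 gf 64.41588521003723 F [-0.3 -0.9 -2.3] tcpz [-8.e-04 -4.e-04 -1.e+00]
turn first 0.06
```

View pics/s4.png

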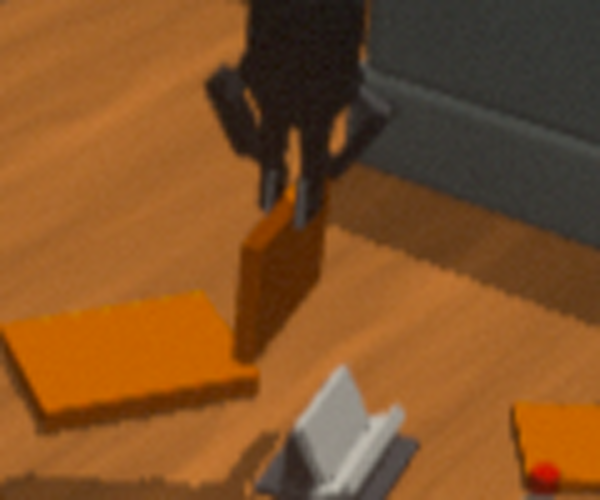

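The board hangs upright between the fingers (crop pixels 235–325, 190–360). I check its height and tilt, then work out the move to the bay.

Run:
```python
from h import *
np.set_printoptions(precision=4,suppress=True)
for n in('scene','wrist'):
    f=grab(n) if n=='wrist' else load(n)
    P=cloud(f);hsv=cv2.cvtColor(f['img'],cv2.COLOR_RGB2HSV)
    a=np.radians(12.56);N=np.array([np.cos(a),np.sin(a)]);Y=np.array([-N[1],N[0]]);c=np.array([.4585,.3507])
    X=(P[...,:2]-c)@N; W=(P[...,:2]-c)@Y; z=P[...,2]
    m=(f['depth']>0)&(abs(X)<.02)&(abs(W)<.09)&(z>.05)&(z<.24)&(hsv[...,0]<22)&(hsv[...,1]>110)
    X,W,z=X[m],W[m],z[m]; print(n,m.sum(),'W',np.percentile(W,[.5,99.5]),'z',np.percentile(z,[.5,99.5]))
    for lo in np.arange(-.07,.07,.02):
        k=(W>=lo)&(W<lo+.02)
        if k.sum()>5: print(round(lo,2),k.sum(),'z',np.percentile(z[k],[3,97]),'X',np.percentile(X[k],[3,97]))
go([.548,.0905,.2],85)
R=bot.sense()['eef_rot']
```

```text
scene 433 W [-0.0712  0.0617] z [0.1203 0.2388]
-0.07 149 z [0.1232 0.2148] X [-0.0071  0.0088]
-0.05 59 z [0.1254 0.2159] X [-0.0021  0.009 ]
-0.03 65 z [0.1232 0.2353] X [-0.0091  0.0097]
-0.01 70 z [0.1287 0.2373] X [-0.0178  0.0181]
0.01 34 z [0.1229 0.2239] X [-0.0071  0.0088]
0.03 28 z [0.1234 0.1837] X [0.0062 0.0092]
0.05 22 z [0.1286 0.2046] X [0.0055 0.0087]
wrist 10194 W [-0.0509  0.0626] z [0.1334 0.234 ]
-0.07 99 z [0.2115 0.2132] X [-0.0067  0.0071]
-0.05 1120 z [0.2114 0.2134] X [-0.0068  0.0075]
-0.03 1304 z [0.2113 0.2136] X [-0.0071  0.0075]
-0.01 1752 z [0.2087 0.2298] X [-0.0169  0.0123]
0.01 1868 z [0.211  0.2263] X [-0.0074  0.0081]
0.03 1974 z [0.211  0.2137] X [-0.0072  0.0077]
0.05 2077 z [0.1348 0.2136] X [-0.0072  0.0073]
pos [0.4585 0.3507 0.1975] yaw_y 12.56 delta tool mm [-273.5   30.7   -2.5] t 7.35 w 0.014403000139146676 gf 64.41545605659485 F [ 0.4 -0.2 -1.3] tcpz [-0.0005 -0.0003 -1.    ]
turn first -72.44
```

send_rows(
  increments=[0, 0, 0, -10.35, 255, 0, 0, 0, -10.35, 255, 0, 0, 0, -10.35, 255, 0, 0, 0, -10.35, 255, 0, 0, 0, -10.35, 255, 0, 0, 0, -10.35, 255, 0, 0, 0, -10.35, 255, 0, 0, 0, 0, 255],
)

```text
time_s: 8.35
eef_pos: [0.4586, 0.3508, 0.1976]
eef_rot: [[-0.996, 0.089, -0.0], [0.089, 0.996, -0.0], [0.0, -0.0, -1.0]]
ft_force: [0.3, -0.6, -1.7]
gripper_width: 0.0141
grip_force: 64.4
```

send_rows(
  increments=[-9, -21, 0, 0, 255, -9, -21, 0, 0, 255, -9, -21, 0, 0, 255, -9, -21, 0, 0, 255, -9, -21, 0, 0, 255, -9, -21, 0, 0, 255, -9, -21, 0, 0, 255, -9, -21, 0, 0, 255, -9, -21, 0, 0, 255, -9, -21, 0, 0, 255, -9, -21, 0, 0, 255, -9, -21, 0, 0, 255],
)

```text
time_s: 9.85
eef_pos: [0.5445, 0.0896, 0.1978]
eef_rot: [[-0.996, 0.091, -0.0], [0.091, 0.996, 0.0], [0.0, 0.0, -1.0]]
ft_force: [-0.2, -0.0, -2.3]
gripper_width: 0.0143
grip_force: 64.4
```

send_rows(
  increments=[0, 0, 20, 0, 255, 0, 0, 20, 0, 255, 0, 0, 20, 0, 255, 0, 0, 20, 0, 255, 0, 0, 0, 0, 255, 0, 0, 0, 0, 255],
)

```text
time_s: 10.6
eef_pos: [0.5447, 0.0903, 0.1187]
eef_rot: [[-0.996, 0.089, 0.001], [0.089, 0.996, -0.0], [-0.001, 0.0, -1.0]]
ft_force: [-0.1, -0.1, -1.9]
gripper_width: 0.0142
grip_force: 64.3
```

Run:
```python
from h import *
go([.5445,.0905,.0885],85)
print(bot.sense()['joint_positions'])
f=grab('top'); P=cloud(f); hsv=cv2.cvtColor(f['img'],cv2.COLOR_RGB2HSV)
z=P[...,2]; m=(f['depth']>0)&(z>.08)&(z<.16)&(hsv[...,0]<22)&(hsv[...,1]>110)&(abs(P[...,0]-.55)<.12)&(abs(P[...,1]-.09)<.05)
print(m.sum(), cv2.minAreaRect(P[m][:,:2].astype(np.float32)), np.percentile(z[m],[5,50,95]))
save(f,'t5.png',(260,120,400,230),5)
```

```text
pos [0.5447 0.0903 0.1187] yaw_y 84.91 delta tool mm [ 0.3  0.1 30.2] t 10.6 w 0.014189233575182337 gf 64.3448281288147 F [-0.1 -0.1 -1.9] tcpz [ 1.3e-03 -1.0e-04 -1.0e+00]
turn first -0.09
[-4.78585271e-02  4.82385836e-01  1.56243891e+00 -3.10000926e-05
  1.09546891e+00 -1.52988144e+00]
34 ((0.5096835494041443, 0.09569710493087769), (0.01020056288689375, 0.01478060893714428), 0.9818074107170105) [0.12306026 0.13240366 0.13648189]
```

View pics/t5.png

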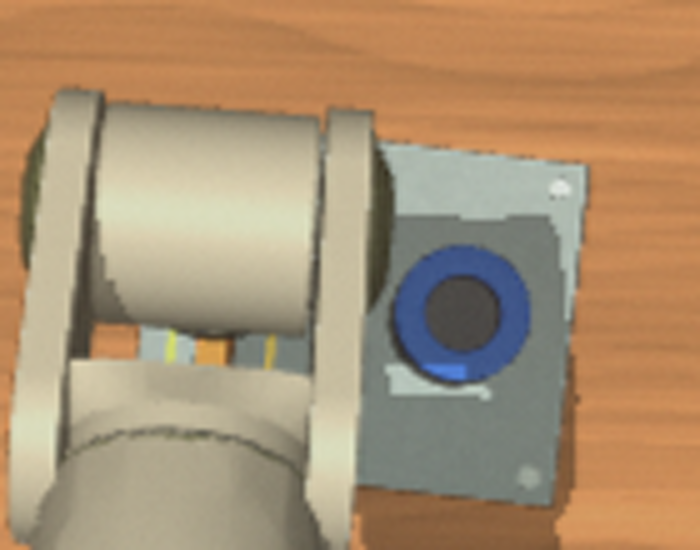

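The top view shows the board (210,350) between the outline's yellow lines (172 and 270). I lower it gently.

send_rows(
  increments=[0, 0, 10, 0, 255, 0, 0, 8, 0, 255, 0, 0, 5, 0, 255, 0, 0, 2, 0, 255, 0, 0, 1, 0, 255, 0, 0, 1, 0, 255, 0, 0, 0, 0, 255],
)

```text
time_s: 11.52
eef_pos: [0.5443, 0.0903, 0.0909]
eef_rot: [[-0.996, 0.087, 0.0], [0.087, 0.996, -0.0], [-0.0, -0.0, -1.0]]
ft_force: [-0.2, 0.7, -1.3]
gripper_width: 0.0141
grip_force: 64.4
```

send_rows(
  increments=[0, 0, 1, 0, 255, 0, 0, 0.5, 0, 255, 0, 0, 0, 0, 255],
)

```text
time_s: 11.9
eef_pos: [0.5444, 0.0904, 0.0901]
eef_rot: [[-0.996, 0.087, 0.001], [0.087, 0.996, -0.0], [-0.001, -0.0, -1.0]]
ft_force: [-4.4, -0.5, 5.9]
gripper_width: 0.0144
grip_force: 65.6
```

Run:
```python
from h import *
go([.5445,.0905,.0885],85)
f=grab('scene'); P=cloud(f); hsv=cv2.cvtColor(f['img'],cv2.COLOR_RGB2HSV)
z=P[...,2]; m=(f['depth']>0)&(z>.013)&(z<.16)&(hsv[...,0]<22)&(hsv[...,1]>110)&(abs(P[...,0]-.55)<.12)&(abs(P[...,1]-.09)<.05)
print(m.sum(), cv2.minAreaRect(P[m][:,:2].astype(np.float32)), np.percentile(z[m],[0,5,50,95]))
```

```text
pos [0.5444 0.0904 0.0901] yaw_y 85.02 delta tool mm [-0.1  0.2  1.6] t 11.9 w 0.014365238607845367 gf 65.5549943447113 F [-4.4 -0.5  5.9] tcpz [ 5.e-04 -2.e-04 -1.e+00]
turn first 0.02
963 ((0.5392035245895386, 0.09069010615348816), (0.09886623919010162, 0.1625489890575409), 84.35513305664062) [0.01308448 0.01869637 0.07336556 0.14889336]
```

send_rows(
  increments=[0, 0, 0, 0, 255, 0, 0, 0.3, 0, 255, 0, 0, 0, 0, 255],
  squeeze=20,
)

```text
time_s: 12.32
eef_pos: [0.5444, 0.0903, 0.0901]
eef_rot: [[-0.996, 0.087, 0.001], [0.087, 0.996, -0.0], [-0.001, -0.0, -1.0]]
ft_force: [-4.9, -0.4, 9.0]
gripper_width: 0.0142
grip_force: 65.9
```

send_rows(
  increments=[0, 0, 0, 0, 215, 0, 0, 0, 0, 205, 0, 0, 0, 0, 195, 0, 0, 0, 0, 180, 0, 0, 0, 0, 150, 0, 0, 0, 0, 120, 0, 0, 0, 0, 120],
)

```text
time_s: 13.2
eef_pos: [0.5443, 0.0903, 0.089]
eef_rot: [[-0.996, 0.087, -0.0], [0.087, 0.996, -0.0], [0.0, -0.0, -1.0]]
ft_force: [0.5, 1.4, 0.0]
gripper_width: 0.0452
grip_force: 0.0
```

Run:
```python
from h import *
go([.5445,.0905,.0885],85)
f=grab('scene'); save(f,'s6.png',(265,150,385,250),5)
```

```text
pos [0.5443 0.0903 0.089 ] yaw_y 85.01 delta tool mm [-0.2  0.2  0.5] t 13.2 w 0.04523984720343082 gf 0.0 F [0.5 1.4 0. ] tcpz [-0. -0. -1.]
turn first 0.01
```

View pics/s6.png

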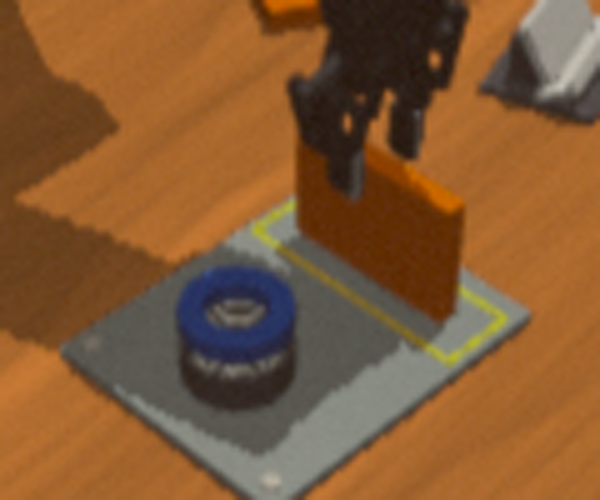

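The guard stands inside the outline, with its foot running from about (300,230) to (450,320) in the crop. I retreat straight up and go to the knob.

send_rows(
  increments=[0, 0, -10, 0, 120, 0, 0, -20, 0, 120, 0, 0, -30, 0, 120, 0, 0, -35, 0, 120, 0, 0, -35, 0, 120],
)

```text
time_s: 13.88
eef_pos: [0.5442, 0.0904, 0.2209]
eef_rot: [[-0.996, 0.087, 0.001], [0.087, 0.996, -0.0], [-0.001, 0.0, -1.0]]
ft_force: [0.4, -0.9, -0.1]
gripper_width: 0.0452
grip_force: 0.0
```

send_rows(
  increments=[-8, -33, 0, 0, 60, -8, -33, 0, 0, 0, -8, -33, 0, 0, 0, -8, -33, 0, 0, 0, -8, -33, 0, 0, 0, -8, -33, 0, 0, 0, -8, -33, 0, 0, 0, -8, -33, 0, 0, 0, -8, -33, 0, 0, 0, -8, -33, 0, 0, 0, 0, 0, 0, 0, 0],
)

```text
time_s: 15.25
eef_pos: [0.595, -0.2473, 0.2191]
eef_rot: [[-0.996, 0.089, 0.0], [0.089, 0.996, -0.0], [-0.0, -0.0, -1.0]]
ft_force: [-0.2, -0.1, 0.2]
gripper_width: 0.0848
grip_force: 0.0
```

Run:
```python
from h import *
np.set_printoptions(precision=4,suppress=True)
go([.5956,-.246,.22])
f=grab('wrist'); P=cloud(f); z=P[...,2]; hsv=cv2.cvtColor(f['img'],cv2.COLOR_RGB2HSV)
m=(f['depth']>0)&(z>.085)&(z<.105)&(np.hypot(P[...,0]-.5956,P[...,1]+.246)<.04)
Q=P[m]; print(len(Q), Q[:,2].max(), cv2.minEnclosingCircle(Q[Q[:,2]>.09][:,:2].astype(np.float32)), np.median(hsv[m],0))
b=(f['depth']>0)&(z>.01)&(z<.08)&(np.hypot(P[...,0]-.5956,P[...,1]+.246)<.04)
if b.sum(): print(cv2.minEnclosingCircle(P[b][:,:2].astype(np.float32)))
```

```text
pos [ 0.595  -0.2473  0.2191] yaw_y 84.87 delta tool mm [-0.4  1.3 -0.9] t 15.25 w 0.08484865591008472 gf 0.0 F [-0.2 -0.1  0.2] tcpz [ 0.     -0.0003 -1.    ]
713 0.09824590203528084 ((0.5967191457748413, -0.2482139766216278), 0.012115279212594032) [ 18. 128. 170.]
((0.5957590937614441, -0.24866196513175964), 0.026856081560254097)
```

send_rows(
  increments=[-0.8, -0.5, 35, 0, 0, -0.8, -0.4, 35, 0, 0, 0, 0, 35, 0, 0, 0, 0, 30, 0, 0, 0, 0, 16, 0, 0, 0, 0, 10, 0, 0, 0, 0, 0, 0, 80, 0, 0, 0, 0, 140, 0, 0, 0, 0, 180, 0, 0, 0, 0, 255, 0, 0, 0, 0, 255, 0, 0, 0, 0, 255],
  squeeze=80,
)

```text
time_s: 16.8
eef_pos: [0.5971, -0.2467, 0.0588]
eef_rot: [[-0.996, 0.087, 0.001], [0.087, 0.996, -0.001], [-0.001, -0.001, -1.0]]
ft_force: [-0.9, -0.9, 5.9]
gripper_width: 0.0225
grip_force: 78.1
```

send_rows(
  increments=[0, 0, 0, 0, 255, 0, 0, 0, 0, 255, 0, 0, -5, 0, 255, 0, 0, -15, 0, 255, 0, 0, -30, 0, 255, 0, 0, -35, 0, 255, 0, 0, -35, 0, 255, 0, 0, 0, 0, 255],
  squeeze=80,
)

```text
time_s: 17.8
eef_pos: [0.5977, -0.2469, 0.1813]
eef_rot: [[-0.996, 0.087, 0.005], [0.087, 0.996, -0.003], [-0.005, -0.003, -1.0]]
ft_force: [0.2, -0.1, -2.4]
gripper_width: 0.0228
grip_force: 78.4
```

Run:
```python
from h import *
np.set_printoptions(precision=4,suppress=True)
go([.5385,-.0345,.178])
f=grab('scene'); P=cloud(f); z=P[...,2]; c=bot.sense()['eef_pos']
m=(f['depth']>0)&(np.hypot(P[...,0]-c[0],P[...,1]-c[1])<.04)&(z<c[2]-.005)&(z>.05); print(m.sum(),P[m].min(0),P[m].max(0),(P[m].min(0)+P[m].max(0))/2)
f=grab('top'); P=cloud(f); z=P[...,2]; hsv=cv2.cvtColor(f['img'],cv2.COLOR_RGB2HSV)
m=(f['depth']>0)&(z>.06)&(z<.072)&(hsv[...,0]>100)&(hsv[...,0]<130)&(hsv[...,1]>120)&(np.hypot(P[...,0]-.538,P[...,1]+.034)<.06)
print('ring',m.sum(),cv2.minEnclosingCircle(P[m][:,:2].astype(np.float32)))
```

```text
pos [ 0.5977 -0.2469  0.1813] yaw_y 85.01 delta tool mm [ 77.5 206.4   2.4] t 17.8 w 0.022819794225019913 gf 78.39566946029663 F [ 0.2 -0.1 -2.4] tcpz [ 0.0049 -0.0031 -1.    ]
310 [ 0.5768 -0.2743  0.131 ] [ 0.6247 -0.2259  0.1733] [ 0.6008 -0.2501  0.1522]
ring 380 ((0.5376911163330078, -0.03294946625828743), 0.035335250198841095)
```

send_rows(
  increments=[8, 20.6, 0, 0, 255, 8, 20.6, 0, 0, 255, 8, 20.6, 0, 0, 255, 8, 20.6, 0, 0, 255, 8, 20.6, 0, 0, 255, 8, 20.6, 0, 0, 255, 8, 20.6, 0, 0, 255, 8, 20.6, 0, 0, 255, 7, 20.6, 0, 0, 255, 7, 20.6, 0, 0, 255, 0, 0, 0, 0, 255, 0, 0, 0, 0, 255],
)

```text
time_s: 19.4
eef_pos: [0.5372, -0.0345, 0.1781]
eef_rot: [[-0.996, 0.087, 0.0], [0.087, 0.996, -0.0], [-0.0, -0.0, -1.0]]
ft_force: [-0.2, 0.7, -2.5]
gripper_width: 0.0223
grip_force: 78.6
```

Run:
```python
from h import *
from scipy.optimize import least_squares
np.set_printoptions(precision=4,suppress=True)
go([.5383,-.0345,.12])
f=grab('wrist'); save(f,'w7.png',None,1.0); P=cloud(f); z=P[...,2]; hsv=cv2.cvtColor(f['img'],cv2.COLOR_RGB2HSV)
m=(f['depth']>0)&(z>.061)&(z<.071)&(hsv[...,0]>100)&(hsv[...,0]<130)&(hsv[...,1]>100)&(np.hypot(P[...,0]-.538,P[...,1]+.034)<.06)
Q=P[m]; r=np.hypot(Q[:,0]-.538,Q[:,1]+.034)
print('ring',m.sum(),Q.min(0),Q.max(0),cv2.minEnclosingCircle(Q[:,:2].astype(np.float32)))
# knob ball sphere fit
c=bot.sense()['eef_pos']
k=(f['depth']>0)&(np.hypot(P[...,0]-c[0],P[...,1]-c[1])<.035)&(z<c[2]-.012)&(z>.115); K=P[k]
if len(K)>50:
    s=least_squares(lambda p:np.linalg.norm(K-p,axis=1)-.027,[c[0],c[1],c[2]-.037],loss='soft_l1',f_scale=.001); print('ball',len(K),s.x)
    print(K.min(0),K.max(0))
```

```text
pos [ 0.5372 -0.0345  0.1781] yaw_y 85.01 delta tool mm [-1.1  0.2 58.1] t 19.4 w 0.022280793390652375 gf 78.58814835548401 F [-0.2  0.7 -2.5] tcpz [ 0.0003 -0.0003 -1.    ]
ring 2622 [ 0.5021 -0.0704  0.061 ] [ 0.5525 -0.0007  0.0687] ((0.5371155142784119, -0.03523630648851395), 0.03543643653392792)
ball 4303 [ 0.5372 -0.0351  0.1421]
[ 0.51   -0.0614  0.1341] [ 0.5456 -0.0084  0.166 ]
```

View pics/w7.png

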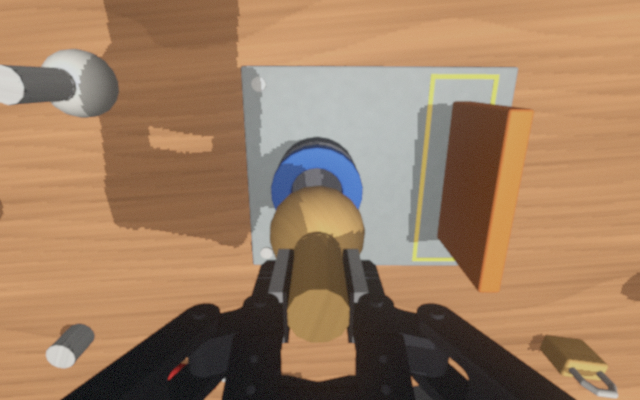

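The wrist view shows the knob upright above the ring, with the ring at (317,188), and the guard standing in the outline at (485,190). The ball is within 1 mm of the ring's axis, so I lower it.

send_rows(
  increments=[-0.6, -0.2, 15, 0, 255, 0, 0, 15, 0, 255, 0, 0, 12, 0, 255, 0, 0, 8, 0, 255, 0, 0, 4, 0, 255, 0, 0, 2, 0, 255, 0, 0, 1, 0, 255, 0, 0, 1, 0, 255, 0, 0, 0, 0, 255],
)

```text
time_s: 20.58
eef_pos: [0.5379, -0.0347, 0.1203]
eef_rot: [[-0.996, 0.087, 0.001], [0.087, 0.996, -0.0], [-0.001, -0.0, -1.0]]
ft_force: [0.1, -1.1, -1.8]
gripper_width: 0.022
grip_force: 78.6
```

send_rows(
  increments=[0, 0, 2, 0, 255, 0, 0, 2, 0, 255, 0, 0, 2, 0, 255, 0, 0, 0, 0, 255],
)

```text
time_s: 21.08
eef_pos: [0.5382, -0.0349, 0.1146]
eef_rot: [[-0.996, 0.087, 0.002], [0.087, 0.996, -0.001], [-0.002, -0.001, -1.0]]
ft_force: [0.8, -1.5, 6.0]
gripper_width: 0.0221
grip_force: 78.9
```

send_rows(
  increments=[0, 0, 2, 0, 255, 0, 0, 2, 0, 255, 0, 0, 2, 0, 255, 0, 0, 1, 0, 255, 0, 0, 0, 0, 255],
)

```text
time_s: 21.7
eef_pos: [0.5383, -0.035, 0.1082]
eef_rot: [[-0.996, 0.087, 0.002], [0.087, 0.996, -0.001], [-0.002, -0.001, -1.0]]
ft_force: [-0.4, -0.3, 9.9]
gripper_width: 0.0221
grip_force: 79.3
```

send_rows(
  increments=[0, 0, 1, 0, 255, 0, 0, 1, 0, 255, 0, 0, 0, 0, 255],
)

```text
time_s: 22.08
eef_pos: [0.5384, -0.035, 0.1063]
eef_rot: [[-0.996, 0.087, 0.003], [0.087, 0.996, -0.001], [-0.003, -0.001, -1.0]]
ft_force: [-1.8, -1.5, 11.8]
gripper_width: 0.0223
grip_force: 79.4
```

send_rows(
  increments=[0, 0, 1, 0, 255, 0, 0, 0, 0, 255],
)

```text
time_s: 22.32
eef_pos: [0.5384, -0.035, 0.1054]
eef_rot: [[-0.996, 0.087, 0.003], [0.087, 0.996, -0.001], [-0.003, -0.001, -1.0]]
ft_force: [-1.5, -1.4, 12.3]
gripper_width: 0.0223
grip_force: 79.5
```

Total push is about 14.5 N, close to the stop, so I press on a little.

send_rows(
  increments=[0, 0, 1, 0, 255, 0, 0, 1, 0, 255, 0, 0, 0, 0, 255],
)

```text
time_s: 22.7
eef_pos: [0.5388, -0.0351, 0.1049]
eef_rot: [[-0.996, 0.087, 0.004], [0.087, 0.996, -0.002], [-0.004, -0.001, -1.0]]
ft_force: [-5.1, -0.3, 24.7]
gripper_width: 0.0223
grip_force: 81.4
```

send_rows(
  increments=[0, 0, 1, 0, 255, 0, 0, 0, 0, 255],
)

```text
time_s: 22.95
eef_pos: [0.539, -0.0351, 0.1047]
eef_rot: [[-0.996, 0.087, 0.005], [0.087, 0.996, -0.002], [-0.005, -0.001, -1.0]]
ft_force: [-7.7, 0.5, 30.7]
gripper_width: 0.0221
grip_force: 82.1
```

Run:
```python
from h import *
f=grab('wrist'); P=cloud(f); z=P[...,2]; hsv=cv2.cvtColor(f['img'],cv2.COLOR_RGB2HSV)
m=(f['depth']>0)&(hsv[...,0]>100)&(hsv[...,0]<130)&(hsv[...,1]>100)&(np.hypot(P[...,0]-.538,P[...,1]+.034)<.036)
print('ring z',m.sum(),np.percentile(z[m],[50,80,95]))
f=grab('scene'); save(f,'s8.png',(215,130,405,290),4)
```

```text
ring z 3317 [0.05219117 0.05274986 0.05327804]
```

View pics/s8.png

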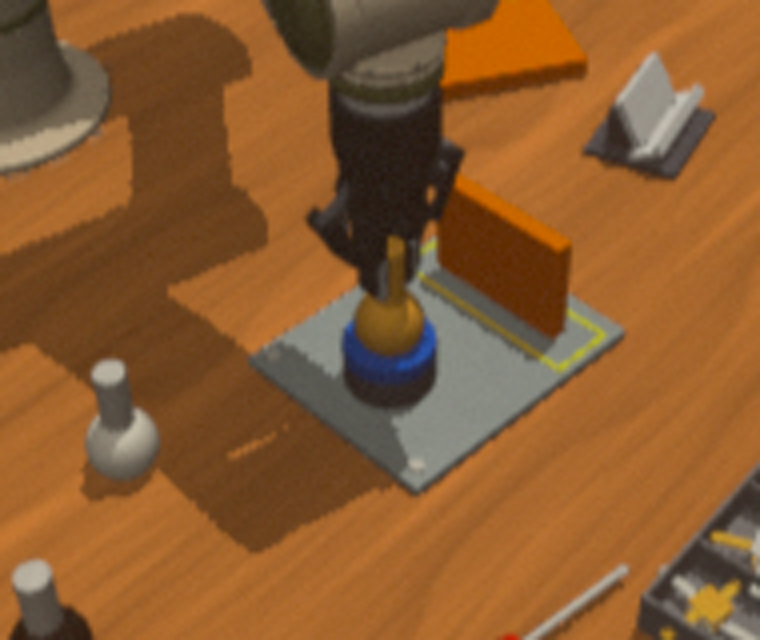

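The ring's top is at 52 mm, which is 14 mm down and so at its stop. The knob is held upright in it at (390,320), and the guard stands in the outline at (505,260).

```bash
python3 -c "
from station import close_job
print(close_job())"
```

```text
the job is handed in; nothing more can be done
None
```

The job is handed in: the guard stands upright and released inside the yellow outline, and the gripper still holds the brass knob neck up, with the ring measured at its lower stop (14 mm down) under a push of about 31 N.

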